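# Lay a place for soup in a mug

## Robot

A 6-joint arm with a two-finger parallel gripper is mounted at the origin on a cart in front of the work surface, level with it; the furniture and walls round the work are solid. World frame = base frame: x ahead of the robot, y to its left, z up, the work surface at z = 0. Lengths are in m, angles in rad, forces in N, time in s.
With the tool pointing down it reaches from about 0.325 to 0.9 m from the base axis. Payload 6.1 kg.
Tool frame: the origin (TCP) lies midway between the tips of the shut fingers; the grasp point (between the pads) lies 19 mm behind it; z points along the fingers, y is the line along which they close (so a half turn about z gives the same grasp; the last joint's range is limited). The gripper opens to 85 mm and grips with 20 to 120 N. Pads are 22 mm wide; open, the fingers measure 114 mm over their backs; the gripper's body (76 mm by 85 mm) begins 54 mm behind the grasp point. The pads swing forward as they close: fully open they stand 13 mm farther back than shut.
Start: joints at [-1.406, 0.22, 1.526, -0, 1.395, -0.126], TCP at [0.179, -0.599, 0.231] pointing down, gripper open.
Joint ranges: [-2.98, 2.98], [-0.91, 2.08], [0.09, 2.57], [-1.24, 4.39], [0.2, 2.65], [-2.68, 2.68]. Speed limits (rad/s): [2.57, 2.57, 3.01, 3.14, 3.14, 3.14].

## Interface

Orientations are given as [roll, pitch, yaw] about the fixed x, y, z axes, in that order (R = Rz(yaw) Ry(pitch) Rx(roll)).
In Python, from plant import movep, move_l, set_joints, gripper_to, hold, inverse_kinematics, observe, get_image, get_calibration, Unreachable, job_done gives the robot as it stands. Calls block until the motion is done:
- movep(position, orientation): joint-space move of the TCP to a pose.
- move_l(position, feed=0.15, rotation=None, max_force=None): straight line of the TCP; rotation=None keeps the orientation; feed is the mean speed in m/s. With max_force (N) it stops when the force on the tool has changed by that much, and returns True; else False.
- set_joints(angles): joint-space move.
- gripper_to(opening, f_grip=None): finger opening in m; f_grip is the grip in N (None keeps the last); returns when the fingers have stopped.
- hold(seconds).
- inverse_kinematics(position, orientation): joint angles nearest the present ones, or None.
- observe(): the state.
- get_image(name): name is "side" or "top"; returns (picture, depth): 480x640x3 uint8, red, green, blue; 480x640 float32, m along the optical axis (not along the pixel's ray), 0 where there is no reading.
- get_calibration(name): a dict with "intrinsics" (3x3 intrinsics, pixels), "world_from_camera" (4x4, takes a point from camera to world coordinates). Camera axes: x right, y down, z forward; pixel columns grow to the right and rows downward; lengths in m; the calibration is good to about 2 mm. A picture is of the moment at which its call begins. get_calibration takes no time and is no camera call.
A pose or a line that the arm cannot do raises Unreachable and nothing moves.
- job_done(): hands the job in; it is judged then, once.
The state is a dict: "time_s": time; "q": joint angles; "joint_velocities": joint speeds; "joint_torque": joint torques, N m; "eef_pos": TCP position; "tcp_rot": TCP orientation; "ft_force": force on the tool from outside, world axes, zero at the start; "torque": the same for the moment, N m; "opening": finger opening in m; "grasp_force": force on a finger pad.
Only numpy, scipy, OpenCV 4.12 (cv2) and the standard library are available. Lean on these libraries where they do the work, as an engineer would, in place of code of your own. Each camera call takes 0.05 s, during which the arm holds its last target. There are 200 camera calls.

## Task

Lay a place for a mug of soup round the white plate, seen from the robot's side of the table: the mug stands upright on the middle of the plate, the fork lies to the left of the plate and the large spoon to the right, both pointing straight away from you with their middles level with the middle of the plate, and the teaspoon lies crosswise just behind the plate, centred on it, with its bowl to the left and its handle to the right. Leave about 3 cm of bare table between the plate's rim and each piece of cutlery, and leave the apple and the jar lid where they are.

Things in the scene. Friction and masses are not known exactly. Their poses are not given: they have to be found in the camera images.
- plate: Round white ceramic dessert plate, 160 mm across the rim, 12 mm high at the rim, with a flat middle 112 mm across that is 5 mm above the table. It stays where it stands and cannot be pushed. Origin: centre of its underside, on the table; its x axis always points straight away from the robot, y to the robot's left, z up.
- fork: Fork with a purple handle and steel tines, 197 x 27 x 16 mm, lying flat on the table. Origin: middle of its underside (half of its length and width). Its x axis runs along it from the handle end to the tines, z up. Pinch it across its y axis near the origin; the solid the gripper feels may be up to 27 mm wide, 16 mm high.
- spoon: Spoon (the large one) with a purple handle and steel bowl, 192 x 39 x 16 mm, lying flat on the table. Origin: middle of its underside. x axis along it from the handle end to the bowl, z up. Pinch it across y near the origin; the solid that the gripper feels may be up to 39 mm wide and 16 mm high.
- teaspoon: Teaspoon, the same purple and steel pattern but small, 133 x 27 x 13 mm, lying flat on the table. Origin: middle of its underside. x axis along it from the handle end to the bowl, z up. Pinch it across y near the origin; the solid that the gripper feels may be up to 27 mm wide and 13 mm high.
- mug: Upright ceramic mug with blue wavy lines, about 0.25 kg: round hollow body 87 mm across, 104 mm high, wall about 6 mm, foot 83 mm across, an ear handle 8 mm thick on its +y side. Origin on the underside, halfway along its 126 mm length in y: the body's axis stands at x = 0, y = -19.5 mm; the handle reaches y = +63 mm. z up. Can be pinched by the wall at the rim, one finger inside.
- apple: Apple, 70 mm across, 65 mm high, loose, standing behind and to the left of the plate. Origin: centre of its underside. A bystander: leave it where it is.
- jar_lid: Plain dark round jar lid, 68 mm across, 12 mm high, loose, lying flat on the table behind and to the right of the plate. Origin: centre of its underside. A bystander: leave it where it is.
- coffee_jar: Coffee jar with a red lid, 81 mm across, 145 mm high, at the back edge of the table; it cannot be pushed. Origin: centre of its underside. Not part of the job, keep clear of it.
- pasta_jar: Pasta jar with a green lid, 89 mm across, 137 mm high, at the back edge of the table; it cannot be pushed. Origin: centre of its underside. Not part of the job, keep clear of it.
- tea_box: Cardboard tea box, 69 mm deep (x), 145 mm wide (y), 67 mm high, at the back edge of the table; it cannot be pushed. Origin: centre of its underside. Not part of the job. (A loose onion, 79 mm across and 85 mm high, also stands on the robot's side of the plate, 127 mm from its centre.)

How it is judged:
By the outcome, as a careful person would: the job done as asked, in the order asked, and still so for the second after the job is handed in, with the robot touching nothing.
It also fails if it takes over 128 s, if anything falls off the work surface, if the arm or the gripper's body presses on something with over 40 N, if the wrist force passes 120 N, or if a joint passes its speed limit or range.

## Working session

There is one attempt and no reset: what is moved stays moved. The work goes in short steps, each a Python script; the robot and the scene stay as the last script left them, time stands still between calls to the robot, and variables do not carry over. Pictures are saved under pics/ and viewed, at most 14 in all, crops included, and the job is handed in when it is done.

```bash
mkdir -p pics; ls
python3 - <<'E'
from plant import *
import cv2,numpy as np
for n in("top","side"):
    p,d=get_image(n); cv2.imwrite(f"pics/{n}0.png",p[:,:,::-1]); np.savez(f"{n}0.npz",p=p,d=d); c=get_calibration(n); print(n,c)
print(observe()["time_s"])
E
```

```text
pics
top {'intrinsics': array([[535.40878205,   0.        , 330.76439416],
       [  0.        , 535.40878205, 235.13857232],
       [  0.        ,   0.        ,   1.        ]]), 'world_from_camera': array([[ 3.83211141e-03, -9.95341711e-01,  9.63337619e-02,
         4.58251243e-01],
       [-9.99839428e-01, -5.50007587e-03, -1.70548603e-02,
         3.59075039e-04],
       [ 1.75052568e-02, -9.62529372e-02, -9.95202963e-01,
         1.17300076e+00],
       [ 0.00000000e+00,  0.00000000e+00,  0.00000000e+00,
         1.00000000e+00]])}
side {'intrinsics': array([[530.75219159,   0.        , 324.20605177],
       [  0.        , 530.75219159, 239.68475656],
       [  0.        ,   0.        ,   1.        ]]), 'world_from_camera': array([[ 0.98855193, -0.04087971,  0.14523749,  0.41368316],
       [-0.14963504, -0.38907807,  0.90897063, -1.04668305],
       [ 0.01935027, -0.92029729, -0.39074091,  0.4669786 ],
       [ 0.        ,  0.        ,  0.        ,  1.        ]])}
0.1
```

View pics/top0.png

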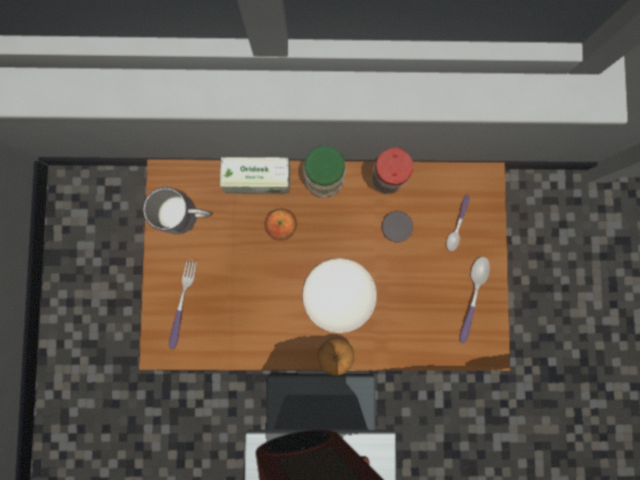

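View pics/side0.png

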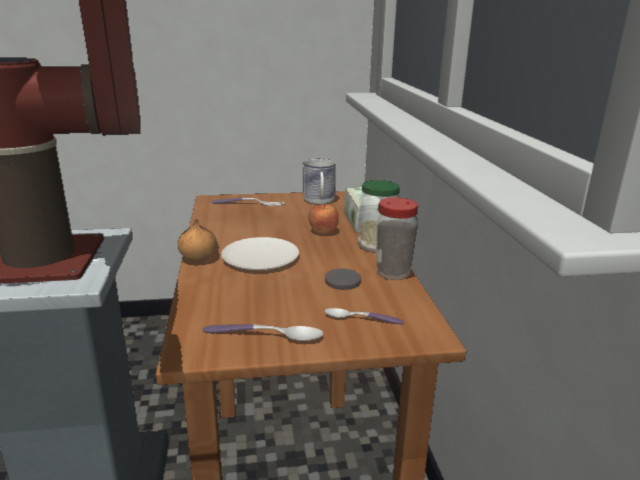

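The top picture shows the plate at (340,296), mug at (170,210) with its handle to the right, fork at (183,303), spoon at (475,298), teaspoon at (457,223) with its bowl toward the robot, apple at (281,224), lid at (397,226) and onion at (337,356). The side picture agrees with this. Next I segment them and measure.

```bash
cat > h.py <<'E'
import numpy as np,cv2
from plant import *
C=get_calibration("top");K=C["intrinsics"];T=C["world_from_camera"]
def pix(uv,z):
    "pixels -> world on plane z"
    uv=np.atleast_2d(uv).astype(float)
    r=np.c_[uv,np.ones(len(uv))]@np.linalg.inv(K).T@T[:3,:3].T
    return T[:3,3]+r*((z-T[2,3])/r[:,2])[:,None]
def world(d):
    v,u=np.mgrid[:480,:640]
    r=np.stack([u,v,np.ones_like(u)],-1)@np.linalg.inv(K).T*d[...,None]
    return r@T[:3,:3].T+T[:3,3]
def notwood(p):
    h=cv2.cvtColor(p,cv2.COLOR_RGB2HSV).astype(int)
    return ~((h[...,0]>5)&(h[...,0]<18)&(h[...,1]>120))
def cutlery(p,box,z=.006):
    "box u0,v0,u1,v1 -> centre of min-area rect, axis ends, in world"
    m=notwood(p);b=np.zeros_like(m);u0,v0,u1,v1=box;b[v0:v1,u0:u1]=m[v0:v1,u0:u1]
    n,l,s,c=cv2.connectedComponentsWithStats(b.astype(np.uint8),connectivity=8)
    k=1+np.argmax(s[1:,4]);v,u=np.nonzero(l==k)
    w=pix(np.c_[u,v],z)[:,:2]
    (c,sz,a)=cv2.minAreaRect((w*1000).astype(np.float32))
    a=np.radians(a if sz[0]>sz[1] else a+90)
    return np.array(c)/1000,max(sz),min(sz),np.degrees(a),len(u)
E
python3 - <<'E'
from h import *
z=np.load("top0.npz");p,d=z["p"],z["d"];W=world(d)
print("table z",[W[v,u,2].round(4) for v,u in((340,230),(270,250),(200,350),(330,420),(250,150),(300,500))])
for n,b in dict(fork=(160,255,205,352),spoon=(450,252,500,348),tea=(440,190,478,255)).items(): print(n,cutlery(p,b))
m=notwood(p)
for n,(u0,v0,u1,v1),zz in(("plate",(295,250,385,334),.012),("lid",(375,205,420,248),.012)):
    b=np.zeros_like(m);b[v0:v1,u0:u1]=m[v0:v1,u0:u1]
    if n=="plate": b&=p.min(-1)>110
    v,u=np.nonzero(b);w=pix(np.c_[u,v],zz)[:,:2]*1000
    print(n,cv2.minEnclosingCircle(w.astype(np.float32)),w.mean(0))
for n,(u0,v0,u1,v1) in dict(mug=(140,180,225,240),apple=(260,203,302,245),onion=(312,330,360,380)).items():
    w=W[v0:v1,u0:u1].reshape(-1,3);w=w[(w[:,2]>.025)&(w[:,2]<.2)];t=w[w[:,2]>(.095 if n=="mug" else .03)]
    print(n,w[:,2].max(),t.min(0),t.max(0),t.mean(0))
big=lambda a:cv2.resize(a,None,fx=6,fy=6,interpolation=cv2.INTER_CUBIC)
A=big(p[180:245,138:225]);B=big(p[185:260,435:490])
H=max(len(A),len(B));A,B=[cv2.copyMakeBorder(x,0,H-len(x),0,0,0) for x in(A,B)]
im=np.hstack([A,B])[...,::-1];im=im[:600,:800];cv2.imwrite("pics/c1.png",im);print(im.shape)
E
```

```text
table z [np.float64(-0.0046), np.float64(-0.0009), np.float64(-0.0031), np.float64(0.0022), np.float64(0.0003), np.float64(-0.003)]
fork (array([0.42131876, 0.30327805]), 195.23092651367188, 28.89408302307129, np.float64(166.6781463623047), 783)
spoon (array([ 0.43202313, -0.33404489]), 194.15182495117188, 42.4053955078125, np.float64(169.15948486328125), 905)
tea (array([ 0.60214856, -0.29854263]), 133.4247283935547, 29.786972045898438, np.float64(164.93218231201172), 468)
plate ((440.6370849609375, -38.37567901611328), 80.79288482666016) [440.68070954 -38.25478074]
lid ((591.1989135742188, -164.59747314453125), 34.90494918823242) [ 591.08598549 -164.39184326]
mug 0.10856448016742903 [0.56994353 0.25461786 0.09506465] [0.65593978 0.35995312 0.10856448] [0.61370799 0.3151621  0.10209417]
apple 0.06675003935634516 [0.55672106 0.05512545 0.03242087] [0.62267836 0.12280187 0.06675004] [0.588743   0.08763149 0.05537903]
onion 0.08709202243473979 [ 0.27637458 -0.06650439  0.03180556] [0.35222083 0.00869421 0.08709202] [ 0.31675649 -0.02910614  0.05615299]
(450, 800, 3)
```

View pics/c1.png

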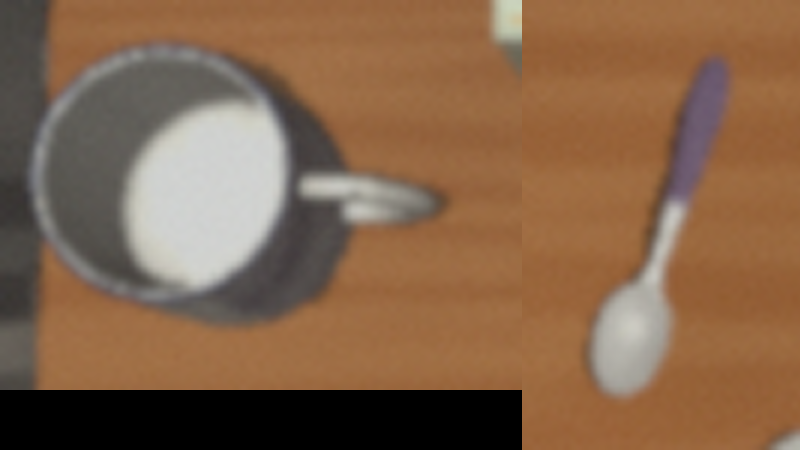

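```bash
cat >> h.py <<'E'
PL=np.array([.4406,-.0383])
def down(yaw): return [np.pi,0,yaw]
def plan(pick,ya,place,yb,z):
    "choose the half turn whose wrist angles stay mid-range"
    best=None
    for k in(-2,-1,0,1,2):
        q=[inverse_kinematics([*p,h],down(y+k*np.pi)) for p,y in((pick,ya),(place,yb)) for h in(z,z+.1)]
        if any(x is None for x in q): continue
        m=max(abs(x[5]) for x in q)
        if best is None or m<best[0]-.01: best=(m,k)
    print("plan",best);return best[1]*np.pi
def transfer(pick,ya,place,yb,z,dz,opn,rel,f,lift=.1):
    o=plan(pick,ya,place,yb,z);ya+=o;yb+=o
    gripper_to(opn,f)
    movep([*pick,z+lift],down(ya))
    print("hit down",move_l([*pick,z],feed=.15,max_force=15))
    gripper_to(0,f);s=observe();print("grip",s["opening"],s["grasp_force"],s["eef_pos"]);w=s["opening"]
    move_l([*pick,z+lift],feed=.2);print("held",observe()["opening"],observe()["grasp_force"])
    movep([*place,z+lift],down(yb))
    move_l([*place,z+dz+.02],feed=.2);print("touch",move_l([*place,z+dz],feed=.05,max_force=8),observe()["eef_pos"])
    gripper_to(w+rel);move_l([*place,z+lift],feed=.2);print("t",observe()["time_s"])
E
python3 - <<'E'
from h import *
c=pix((164.9,208.6),.104)[0];hd=pix((211,213.5),.05)[0]
print(c,hd,pix([(143.3,208.6),(186.4,208.6),(165,187.3),(165,230)],.104))
a=np.degrees(np.arctan2(*(hd-c)[1::-1]));print("handle dir",a)
c=c[:2]; rot=np.radians(-135-a)
off=np.array([-.0405,0]);R=np.array([[np.cos(rot),-np.sin(rot)],[np.sin(rot),np.cos(rot)]])
g=c+off;pl=PL+R@off
print(g,pl,np.degrees(rot),[plan(g,np.pi/2,pl,np.pi/2+rot,.07)])
E
```

```text
[0.61334618 0.31483515 0.104     ] [0.61137683 0.23373078 0.05      ] [[0.61307043 0.35788087 0.104     ]
 [0.61362104 0.27192804 0.104     ]
 [0.65661614 0.31608461 0.104     ]
 [0.57020944 0.3131912  0.104     ]]
handle dir -91.39096414497294
plan (np.float64(0.5436886989441798), -2)
[0.57284618 0.31483515] [ 0.41127544 -0.01036578] -43.60903585502707 [-6.283185307179586]
```

Run:
```python
from h import *
movep([.45,-.05,.25],down(np.pi/2))
transfer([.5728,.3148],np.pi/2,[.4113,-.0104],np.pi/2+np.radians(-43.6),.07,.004,.05,.03,60)
p,d=get_image("top");cv2.imwrite("pics/t1.png",p[...,::-1]);np.savez("t1.npz",p=p,d=d)
```

```text
plan (np.float64(0.5434613804408062), -2)
hit down False
grip 0.004676812112186132 60.52186033666658 [0.57440871 0.31499334 0.07183398]
held 0.0044004602157810295 58.59323100128677
touch True [ 0.41211341 -0.01015064  0.0773827 ]
t 9.4333
```

View pics/t1.png

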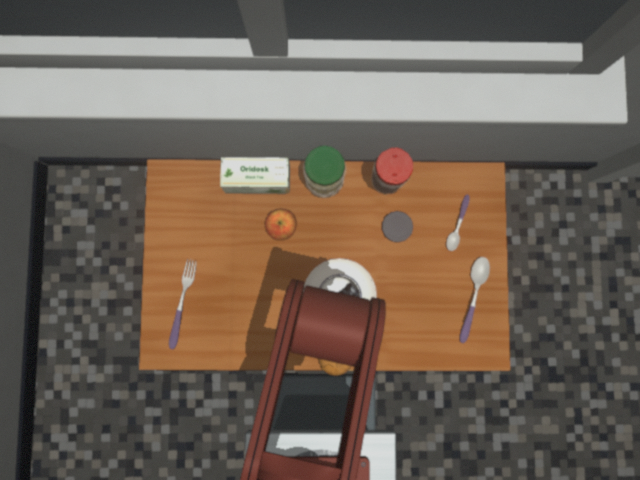

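Run:
```python
from h import *
move_l([.4113,-.0104,.25],feed=.25)
movep([.4213,.3033,.2],down(np.pi/2*0+np.radians(-13.3)))
p,d=get_image("top");s,_=get_image("side");np.savez("t2.npz",p=p,d=d)
A=cv2.resize(p[220:380,260:420],(480,480),interpolation=cv2.INTER_CUBIC);B=cv2.resize(s[130:290,150:250+6],(318,480),interpolation=cv2.INTER_CUBIC);B=cv2.resize(s[150:280,185:315],(318,318))
im=np.zeros((480,798,3),np.uint8);im[:,:480]=A;im[:318,480:]=B;cv2.imwrite("pics/c2.png",im[...,::-1])
print(observe()["q"],observe()["eef_pos"],cutlery(p,(450,252,500,348)))
```

```text
[ 4.70684009e-01 -9.08646223e-03  1.83498430e+00 -1.56966934e-04
  1.31592885e+00  2.27431660e+00] [0.42153514 0.30262135 0.1998702 ] (array([ 0.43202313, -0.33404489]), 194.15182495117188, 42.4053955078125, np.float64(169.15948486328125), 906)
```

View pics/c2.png

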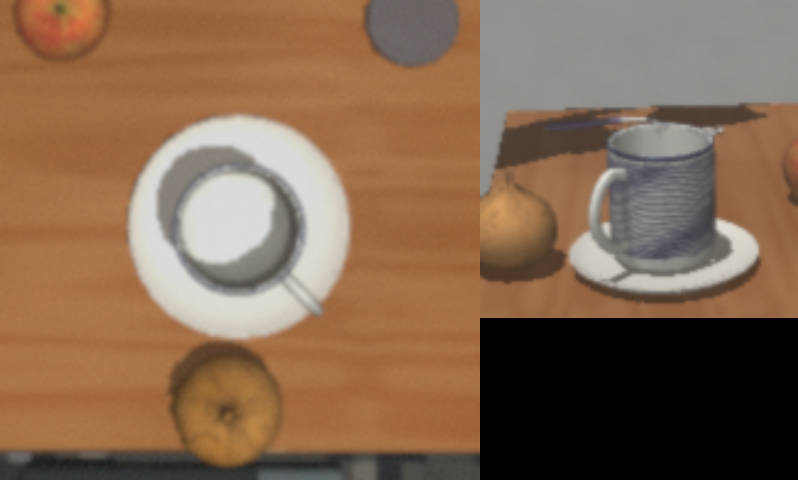

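The mug stands upright on the plate, with its rim centre at about pixel (339.7,296.7) and its handle to the front right. Next is the fork.

Run:
```python
from h import *
print("mug",pix((339.7,296.7),.109))
fy=PL[1]+.08+.03+.0135
transfer([.4213,.3033],np.radians(-13.3),[PL[0],fy],0,.005,.001,.06,.012,50,lift=.15)
move_l([PL[0],fy,.25],feed=.25)
movep([.432,-.334,.2],down(np.radians(-10.8)+np.pi))
p,d=get_image("top");np.savez("t3.npz",p=p,d=d)
print(cutlery(p,(255,230,302,350)))
cv2.imwrite("pics/c3.png",cv2.resize(p[200:380,220:420],(800,720))[:600,:,::-1])
```

```text
mug [[ 0.43916343 -0.03599744  0.109     ]]
plan (np.float64(1.5558378294548774), -1)
hit down False
grip 0.017838148897286746 44.740679418246145 [0.42187285 0.30349108 0.00581834]
held 0.017070391313120506 43.17424021486232
touch True [0.44065512 0.08516126 0.00582994]
t 20.425
(array([0.44025146, 0.08652237]), 195.75900268554688, 28.242021560668945, np.float64(0.6595993638038635), 771)
```

View pics/c3.png

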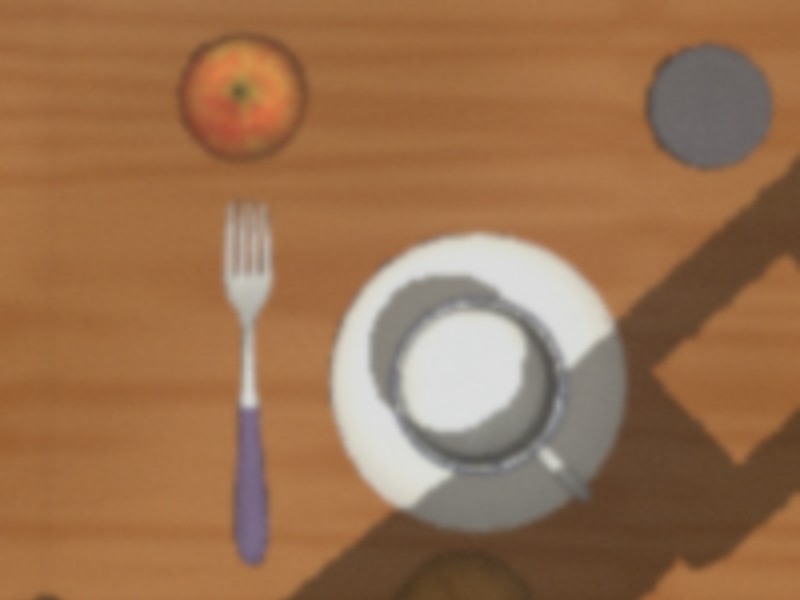

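The fork is at (.440,.0865), at 0.7° with a gap of about 3 cm. The mug is centred to within 3 mm. Next are the spoon and teaspoon.

Run:
```python
from h import *
sy=PL[1]-.08-.03-.0195
transfer([.432,-.334],np.radians(-10.8),[PL[0],sy],0,.005,.001,.065,.012,50,lift=.15)
move_l([PL[0],sy,.22],feed=.25)
a=np.radians(164.9);tp=[PL[0]+.1235,PL[1]]
transfer([.6021,-.2985],a,tp,np.pi/2,.005,.001,.06,.012,50,lift=.15)
move_l([*tp,.25],feed=.25)
movep([.4,-.45,.3],down(np.pi/2))
p,d=get_image("top");np.savez("t4.npz",p=p,d=d)
print(cutlery(p,(255,230,302,350)),cutlery(p,(378,250,425,345)),cutlery(p,(300,215,380,258)))
cv2.imwrite("pics/c4.png",cv2.resize(p[200:380,240:440],(800,720))[:600,:,::-1])
```

```text
plan (np.float64(1.0394175388377862), -2)
hit down False
grip 0.02665832901255763 43.94020399544388 [ 0.4326862  -0.33445533  0.00612992]
held 0.026469243605127157 42.659557227016194
touch True [ 0.44075369 -0.16789282  0.00613679]
t 31.2667
plan (np.float64(1.8847324104979075), -2)
hit down False
grip 0.017093323487430062 46.25791607075371 [ 0.60267727 -0.29912898  0.00613272]
held 1.4695315525073975e-05 0.0
touch False [ 0.56383459 -0.03820132  0.00567617]
t 41.1333
(array([0.44022992, 0.08636272]), 195.73680114746094, 28.23642349243164, np.float64(0.7930905222892761), 772) (array([ 0.4400376 , -0.17171805]), 194.3645477294922, 41.59746551513672, np.float64(179.59765625), 928) (array([ 0.52338745, -0.03779727]), 4.366093635559082, 3.473833203315735e-07, np.float64(90.27553054690361), 3)
```

View pics/c4.png

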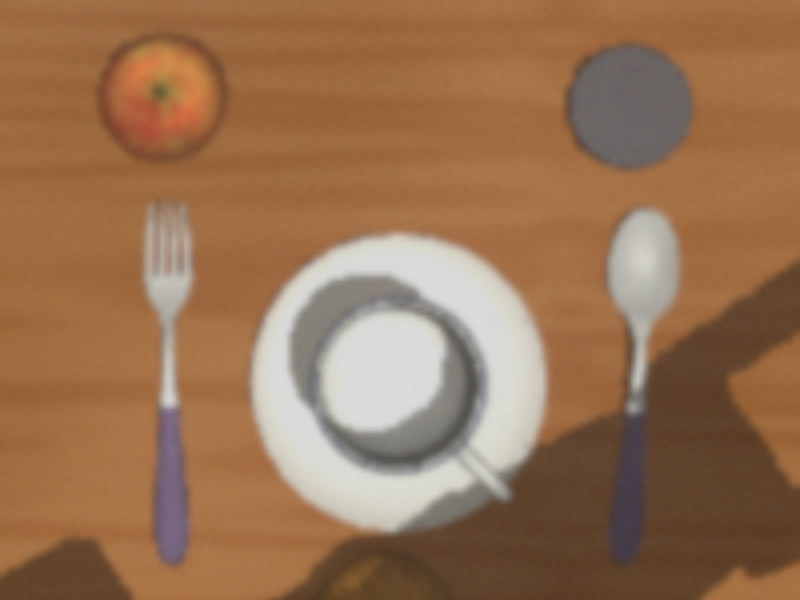

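The spoon is about 3° clockwise of straight, with the handle end at (625,560) and the tip at (647,208) in the crop. The teaspoon slipped out at pickup. I measure both with a principal-axis fit.

```bash
cat >> h.py <<'E'
def axis(p,box,z=.006,dark=0):
    "median-line fit: centre, angle, length, width about the area's principal axis (symmetry axis)"
    m=notwood(p);b=np.zeros_like(m);u0,v0,u1,v1=box;b[v0:v1,u0:u1]=m[v0:v1,u0:u1]
    n,l,s,c=cv2.connectedComponentsWithStats(b.astype(np.uint8),connectivity=8)
    k=1+np.argmax(s[1:,4]);v,u=np.nonzero(l==k);w=pix(np.c_[u,v],z)[:,:2];mu=w.mean(0)
    e=np.linalg.eigh(np.cov((w-mu).T))[1][:,1];nrm=np.array([-e[1],e[0]])
    s=(w-mu)@e;t=(w-mu)@nrm
    c=mu+e*(s.min()+s.max())/2+nrm*(t.min()+t.max())/2
    return c.round(4),(np.degrees(np.arctan2(e[1],e[0]))%180).round(2),np.ptp(s).round(4),np.ptp(t).round(4),mu.round(4)
E
python3 - <<'E'
from h import *
p0=np.load("top0.npz")["p"];p=np.load("t4.npz")["p"]
print(axis(p0,(160,255,205,352)),axis(p,(255,230,302,350)))
print(axis(p0,(450,252,500,348)),axis(p,(378,250,425,345)))
print(axis(p0,(440,190,478,255)),axis(p,(435,185,495,265)))
cv2.imwrite("pics/c5.png",cv2.resize(p[180:270,420:500],(560,600*560//560))[...,::-1] if 0 else cv2.resize(p[180:270,420:500],None,fx=6,fy=6)[...,::-1])
E
```

```text
(array([0.421 , 0.3016]), np.float64(168.36), np.float64(0.1955), np.float64(0.0289), array([0.4279, 0.3007])) (array([0.4402, 0.0856]), np.float64(1.51), np.float64(0.1958), np.float64(0.0284), array([0.4464, 0.0858]))
(array([ 0.4329, -0.3294]), np.float64(164.81), np.float64(0.1946), np.float64(0.0428), array([ 0.4477, -0.3337])) (array([ 0.4401, -0.1675]), np.float64(175.87), np.float64(0.195), np.float64(0.0423), array([ 0.4542, -0.1685]))
(array([ 0.6015, -0.3014]), np.float64(161.14), np.float64(0.1337), np.float64(0.0298), array([ 0.5928, -0.2987])) (array([ 0.6029, -0.2981]), np.float64(162.64), np.float64(0.133), np.float64(0.0304), array([ 0.5939, -0.2956]))
```

View pics/c5.png

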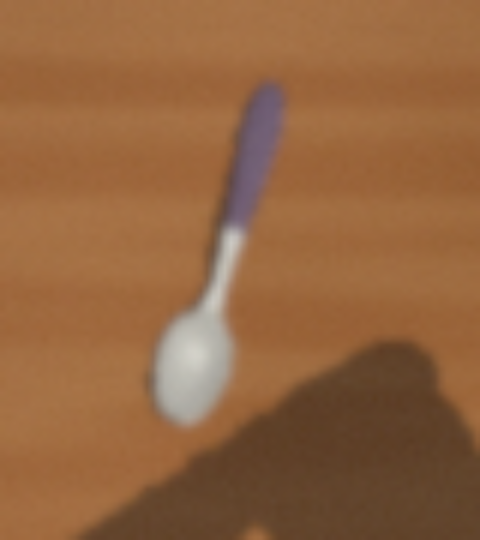

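The teaspoon lies at (185,422)–(273,85) in the crop, at about 165°, with its middle near (458.2,222.2) in the picture. I'll grip it lower, and first straighten the spoon by 3°.

```bash
sed -i 's/^    movep(\[\*place,z+lift\],down(yb))/    if observe()["opening"]<.003: print("LOST");return False\n&/' h.py
python3 - <<'E'
from h import *
s=[.4401,-.1695]
transfer(s,np.radians(-3.2),[PL[0],-.168],0,.004,.001,.045,.012,50,lift=.15)
t=pix((458.2,222.2),.006)[0,:2];print(t)
tp=[PL[0]+.1235,PL[1]]
r=transfer(t,np.radians(165),tp,np.pi/2,.002,.002,.06,.012,50,lift=.15)
if r is not False: move_l([*tp,.25],feed=.25)
movep([.4,-.45,.3],down(np.pi/2))
p,d=get_image("top");np.savez("t5.npz",p=p,d=d)
print(axis(p,(378,250,425,345)),cutlery(p,(378,250,425,345)),axis(p,(300,215,380,258)),cutlery(p,(300,215,380,258)))
cv2.imwrite("pics/c6.png",cv2.resize(p[195:345,260:460],(800,600))[:,:,::-1])
E
```

```text
plan (np.float64(1.0915726913036448), -2)
hit down False
grip 0.027252384420674184 48.705495144822635 [ 0.4410941  -0.16995803  0.00546914]
held 0.026840027914349574 48.81048601004295
touch True [ 0.44083518 -0.16813754  0.00545663]
t 50.4417
[ 0.60142371 -0.30050519]
plan (np.float64(1.8895462221524593), -2)
hit down False
grip 0.018744233024315736 48.64013304960736 [ 0.6020042  -0.30091711  0.00322877]
held 0.01850795945356516 48.610962289034205
touch False [ 0.56380209 -0.03821172  0.00359637]
t 59.7667
(array([ 0.44  , -0.1672]), np.float64(178.48), np.float64(0.1944), np.float64(0.0398), array([ 0.4537, -0.168 ])) (array([ 0.44004434, -0.16845351]), 194.2904510498047, 39.418548583984375, np.float64(179.6081085205078), 920) (array([ 0.5633, -0.0388]), np.float64(89.39), np.float64(0.1337), np.float64(0.0288), array([ 0.5639, -0.0299])) (array([ 0.56395123, -0.03886292]), 133.6368865966797, 28.562829971313477, np.float64(90.32252389192581), 488)
```

View pics/c6.png

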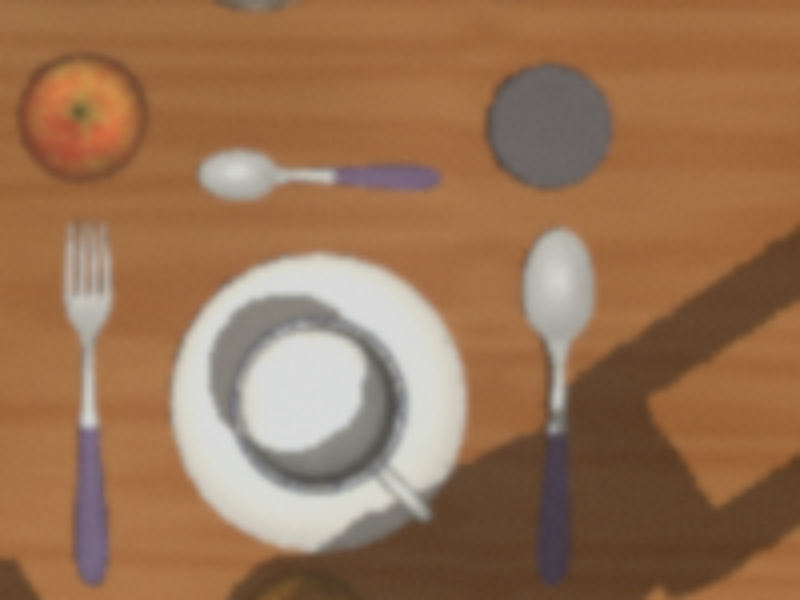

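The mug is on the plate, the fork is on the left, the spoon is on the right at about 1°, and the teaspoon lies behind with its bowl to the left. The gaps are about 3 cm, and the apple and lid haven't moved.

```bash
python3 -c "
from plant import *
print(job_done())"
```

```text
the job is handed in; nothing more can be done
None
```

The place is laid as asked and handed in at about 60 s of the 128 s: every gap measures 28–32 mm, the mug is within 3 mm of the plate's centre, the cutlery is straight to about 1.5°, and the teaspoon, which slipped out on the first pick, was placed on the second.

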